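# Close the spindle housing and thread the spindle through its two bushings

### The job

Set the loose cap on the spindle housing and press it down against the stiff rubber seal until its flange sits level on the rim. Then take the long spindle from the wooden block and thread it, grooved end down, through the bushing in the cap and on through the bushing in the housing floor, until the groove near its lower end is clear below the lower bushing but the end stays well clear of the base plate. Finish while still holding the spindle there, as it would drop through if let go and its retaining ring is still to be fitted; leave the short rod, pliers, ring tray and oil bottle alone.

Things in the scene. Friction and masses are not known exactly. Their poses are not given: they have to be found in the camera images.
- housing: Fixed housing: steel base plate 150 x 150 mm, its top 8 mm above the bench; four 14 mm standoffs; a 142 mm square floor plate (55 to 63 mm up); on it a round aluminium drum, open on top, 110 mm outside, 98 mm inside, rim 108 mm above the bench with a 2.5 mm chamfer inside. Origin: centre of the base plate's underside, on the bench; z up along the axis of drum and lower bushing.
- mouth (a point): Centre of the drum's open mouth, in the plane of the rim, 108 mm above the bench. A black rubber seal ring sits inside, its top 7 mm below the rim at the start; the seated cap has pushed it 5 mm further down.
- seal (a joint): How far the seal ring in the drum has been pushed down, m: 0 at the start, 0.005 when the cap is seated. A stiff fit: it slides only under about 7 N in all (the cap itself weighs about 2.4 N) plus 1 N for every 10 mm/s of speed, and stays where it is left.
- low_bush (a point): Centre of the underside of the lower (brass) bushing, on the drum's axis, 50 mm above the bench. The bushing is 22 mm long (50 to 72 mm up), bore 14 mm, with a conical lead-in at its top, 22 mm wide at the mouth.
- cap_center (a point): Loose round aluminium cap, 48 mm high; this point is on its axis half-way up, z up. From below: spigot 94 mm across, 12 mm high, chamfered foot; flange 110 mm across, 6 mm thick; hub 34 mm across, 30 mm high, to hold it by. Brass bushing right through, bore 14 mm, lead-in 20 mm wide on top. Starts on its spigot on the bench. Seated, this point is 120 mm above the bench, the hub top 144 mm.
- spindle_center (a point): Long plain steel spindle, diameter 12 mm, length 180 mm, 0.155 kg; this point is half-way along it, z towards its upper end. It starts standing upright in a hole of the wooden block, grooved end down, lower end 15 mm and upper end 195 mm above the bench. At the end only its uppermost 55 mm or so stands out of the cap's hub, so hold it there.
- spindle_tip (a point): Centre of the spindle's lower end face (90 mm below its centre). The foot is chamfered (3 mm high); the groove for the retaining ring, 3 mm wide, lies 10 to 13 mm above this point. At the end this point should be about 24 mm above the bench.
- rod_block: Fixed wooden block, 52 mm (its x) by 140 mm (its y), 55 mm high, with two holes 13 mm wide and 40 mm deep at y = -40 and +40 mm on its centre line; one holds the spindle, the other the short rod. Origin: centre of its underside.
- short_rod_center (a point): Bystander: short steel rod, diameter 12 mm, length 115 mm, no groove, in the other hole of the block; this point is half-way along it.
- pliers: Bystander: circlip pliers lying on the bench, about 190 x 70 mm, 14 mm high. Origin under the pivot; x towards the nose.
- tray: Bystander: black plastic tray of retaining rings, 80 mm (its x) x 110 mm (its y) x 24 mm. Origin: centre of its underside.
- oil: Bystander: small clear oil bottle, diameter 44 mm, 105 mm high. Origin: centre of its underside.

How it is judged:
On the way, in this order (a step that is already met when the one before it is completed fails the run):
1. The cap is pressed down into the housing, its flange level on the rim, before the spindle enters it (z of cap_center in the frame of housing between 0.117 and 0.122 m and horizontal distance between cap_center and mouth below 0.004 m and angle between cap_center's own z axis and vertical below 0.035 rad and horizontal distance between spindle_tip and mouth above 0.03 m), for 0.2 s.
2. The spindle's lower end has passed into the cap's bushing from above (z of cap_center in the frame of housing between 0.117 and 0.122 m and horizontal distance between cap_center and mouth below 0.004 m and angle between cap_center's own z axis and vertical below 0.035 rad and z of spindle_tip in the frame of housing below 0.138 m and horizontal distance between spindle_tip and mouth below 0.008 m).
At the end, for the whole second after the job is handed in: The cap is seated (within 2 mm of its seat in height, 4 mm of the axis, 2 degrees of level) and the spindle, still gripped by the fingers (more than 2 N) and still, runs through both bushings, its lower end 12.5 mm or more below the lower bushing and 2 mm or more above the base plate (z of cap_center in the frame of housing between 0.117 and 0.122 m and horizontal distance between cap_center and mouth below 0.004 m and angle between cap_center's own z axis and vertical below 0.035 rad and z of spindle_tip in the frame of housing between 0.01 and 0.0375 m and horizontal distance between spindle_tip and low_bush below 0.004 m and angle between the z axis of spindle_center and the z axis of housing, either way round below 0.06 rad and contact force between spindle and the fingers above 2 N and linear speed of spindle below 0.02 m/s); the arm keeps its last pose, push and grip.
It fails at once if The short rod is moved from its place (distance of short_rod_center from where it was at the start of the episode above 0.03 m).
It fails at once if The pair of pliers is moved from its place (distance of pliers from where it was at the start of the episode above 0.03 m).
It fails at once if The tray of rings is moved from its place (distance of tray from where it was at the start of the episode above 0.03 m).
It fails at once if The oil bottle is moved from its place (distance of oil from where it was at the start of the episode above 0.03 m).
It also fails if it takes over 70 s, if anything falls off the work surface, if the arm or the gripper's body presses on something with over 40 N, if the wrist force passes 120 N, or if a joint passes its speed limit or range.

### The arm

A 7-joint arm with a two-finger parallel gripper is mounted at the origin on the work surface. World frame = base frame: x ahead of the robot, y to its left, z up, the work surface at z = 0. Lengths are in m, angles in rad, forces in N, time in s.
With the tool pointing down it reaches from about 0.4 to 0.85 m from the base axis. Payload 10.4 kg.
Tool frame: the origin (TCP) lies midway between the tips of the shut fingers; the grasp point (between the pads) lies 19 mm behind it; y points along the fingers, x is the direction in which the jaws open and shut, and the axes are right-handed (so a half turn about y gives the same grasp; the last joint's range is limited). The gripper opens to 87 mm and grips with 3 to 60 N. Pads are 19 mm wide; open, the fingers measure 117 mm over their backs; the gripper's body (75 mm by 190 mm) begins 51 mm behind the grasp point.
Start: joints at [1.266, 0.332, -0.065, 1.46, 0.022, 1.35, -0.088], TCP at [0.174, -0.6, 0.223] pointing down, gripper open.
Joint ranges: [-2.6, 2.6], [-0.5, 2.12], [-1.47, 1.34], [0.16, 2.42], [-1.27, 4.41], [0.06, 2.06], [-2.6, 2.6]. Speed limits (rad/s): [2.22, 2.22, 2.79, 2.79, 3.14, 3.14, 3.14].

### API

Orientations are given as a unit quaternion [x, y, z, w].
In Python, from bench import r gives the robot as it stands. The module is installed in compiled form; this text tells all that it offers.
- The arm moves only by the tool arm_command, never from a script. Its argument "deltas" is one flat list of numbers, 6 for each row, row after row: the shift along the tool's x, y, z in m, then the turn, a rotation vector about the tool's x, y, z in degrees. In form: [tx, ty, tz, ax, ay, az, tx, ty, tz, ax, ay, az, ...]. A call has 1 to 8 rows; each row is the pose to reach, as a shift and turn from the pose commanded when the call began, along the tool's axes at that moment; what a row does not reach only later rows make up. A row lasts 1/8 s, in which the tool goes at most 62.5 mm and 10.7 degrees, less where a joint would pass 70% of its speed; a pose out of reach is approached as far as the arm can. A call with a gripper value outside its range is refused whole. "hand" is the opening, from 0 (shut) to 1 (fully open), set as the call begins (left out, the last holds). The fingers move at their own pace and stop on an object; "grip_force" is the grip in N (left out, the last holds). Time passes only in rows, so rows that repeat a pose let the fingers close. It gives the time, the measured TCP pose, the force and the opening at its end, in the units of the state.
- r.read_state(): the state, without advancing time (a new reading comes with each control period).
- r.camera(name): name is "side" or "top"; returns a dict with "image" (384x512x3 uint8, red, green, blue), "intrinsics" (3x3 intrinsics, pixels), "world_from_camera" (4x4, takes a point from camera to world coordinates). Camera axes: x right, y down, z forward; pixel columns grow to the right and rows downward; lengths in m; the calibration is good to about 2 mm. A picture is of the moment at which its call begins. There is no depth.
- r.close_job(): hands the job in, once; it reports no verdict.
Trained networks look in a picture, given as the dict that the camera call returned (one of the last four; its "shot" number tells which), for a name from the list of things; names that differ only in an ending like _2 or _b are one class to them, and where a whole thing is asked for, a point or a joint stands for the part that bears it (a point fixed in the world has none). Each returns a list of dicts, best first, with "conf" (0 to 1); they miss things now and then, are a little off and sometimes report something else, mostly with a low value. They report only what shows in the picture. A call takes as long as a camera call.
- r.boxes_of(picture, query): "centre" ([row, column] in pixels, amid what is visible of it).
- r.regions_of(picture, query): "region" (384x512 bool, what is visible of it) and "centre" ([row, column] in pixels, amid what is visible of it).
The state is a dict: "time": time; "joint_positions": joint angles; "joint_vel": joint speeds; "joint_torque": joint torques, N m; "ee_pos": TCP position; "eef_rot": TCP orientation; "ft_force": force on the tool from outside, world axes, zero at the start; "torque": the same for the moment, N m; "width": finger opening in m.
Only numpy, scipy, OpenCV 4.12 (cv2) and the standard library are available. Lean on these libraries where they do the work, as an engineer would, in place of code of your own. Each camera call takes 0.05 s, during which the arm holds its last target.

## Working session

There is one attempt and no reset: what is moved stays moved. The work goes in short steps, Python scripts to look and compute and a tool call to move; the robot and the scene stay as the last step left them, time stands still between calls to the robot, and variables do not carry over. Pictures are saved under pics/ and viewed, and the job is handed in when it is done.

Besides the shell and the picture viewer there is one more tool, called after "Call:" by a JSON object that holds its "name" and its "arguments", one argument or row to a line. arm_command: Moves the arm, as the interface text tells. Its arguments: {"type":"object","properties":{"deltas":{"type":"array","items":{"type":"number"}},"hand":{"type":"number"},"grip_force":{"type":"number"}},"required":["deltas"]}

```bash
mkdir -p pics
cat > h.py <<'E'
import numpy as np, cv2
from bench import r
from scipy.spatial.transform import Rotation as R
def save(p,n): cv2.imwrite('pics/'+n+'.png', cv2.cvtColor(p['image'],cv2.COLOR_RGB2BGR))
def ray(p,rc):
    K=np.array(p['intrinsics']);T=np.array(p['world_from_camera'])
    d=T[:3,:3]@np.linalg.solve(K,[rc[1],rc[0],1.]); return T[:3,3],d/np.linalg.norm(d)
def proj(p,X):
    K=np.array(p['intrinsics']);T=np.array(p['world_from_camera'])
    c=T[:3,:3].T@(np.array(X)-T[:3,3]); u=K@c; return u[1]/u[2],u[0]/u[2]
def atz(p,rc,z):
    o,d=ray(p,rc); return o+d*(z-o[2])/d[2]
def tri(a,ra,b,rb):
    o1,d1=ray(a,ra);o2,d2=ray(b,rb)
    s=np.linalg.lstsq(np.array([d1,-d2]).T,o2-o1,rcond=None)[0]
    p,q=o1+s[0]*d1,o2+s[1]*d2; return (p+q)/2,np.linalg.norm(p-q)
E
python3 - <<'E'
from h import *
s=r.read_state();print({k:np.round(v,3) for k,v in s.items()})
for n in('side','top'):
    p=r.camera(n);save(p,n+'0');print(n,np.round(p['world_from_camera'],3).tolist(),np.array(p['intrinsics']).tolist())
    for q in('housing','cap_center','spindle_center','rod_block','short_rod_center','pliers','tray','oil'):
        for b in r.boxes_of(p,q)[:2]: print(q,np.round(b['centre'],1),round(b['conf'],2))
E
```

```text
{'time': np.float64(0.0), 'joint_positions': array([ 1.266,  0.333, -0.065,  1.461,  0.022,  1.35 , -0.088]), 'joint_vel': array([-0.001,  0.001, -0.   , -0.001, -0.   , -0.002, -0.   ]), 'joint_torque': array([ 0.0000e+00, -6.2325e+01,  2.5000e-02, -3.8990e+01, -6.1000e-02,
        4.0000e-02,  0.0000e+00]), 'ee_pos': array([ 0.174, -0.6  ,  0.222]), 'eef_rot': array([-0.565,  0.425, -0.424,  0.566]), 'ft_force': array([-0.244, -0.035,  0.423]), 'torque': array([-0.001, -0.061, -0.037]), 'width': np.float64(0.087)}
side [[-0.734, -0.482, 0.479, 0.154], [-0.679, 0.541, -0.496, 0.441], [-0.021, -0.689, -0.724, 0.762], [0.0, 0.0, 0.0, 1.0]] [[417.07601905714716, 0.0, 253.1674855045447], [0.0, 417.07601905714716, 188.38109961159205], [0.0, 0.0, 1.0]]
housing [231.1 247.3] 0.57
cap_center [174.3 360. ] 0.76
cap_center [186.5 194.9] 0.46
spindle_center [308.9 150.7] 0.96
rod_block [326.7 180.4] 0.89
short_rod_center [297.3 194.3] 0.49
pliers [141.4 271.3] 0.93
tray [265.5 123.9] 0.76
oil [186.2 197.2] 0.62
oil [175.4 360.6] 0.2
top [[-0.005, -0.987, 0.16, 0.456], [-1.0, 0.004, -0.01, 0.007], [0.01, -0.16, -0.987, 1.122], [0.0, 0.0, 0.0, 1.0]] [[469.6887768859461, 0.0, 251.73611781715704], [0.0, 469.6887768859461, 189.44197298955635], [0.0, 0.0, 1.0]]
housing [217.4 231.3] 0.75
cap_center [256.5 372.1] 0.73
spindle_center [241.7  97.2] 0.63
rod_block [248.2 125.6] 0.91
short_rod_center [147.1 231.8] 0.33
pliers [147.4 359.2] 0.56
tray [163.1 140. ] 0.67
tray [149.6 358.6] 0.21
oil [146.3 232.8] 0.64
```

View pics/side0.png

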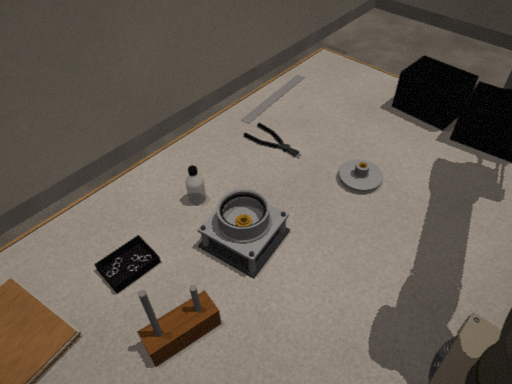

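View pics/top0.png

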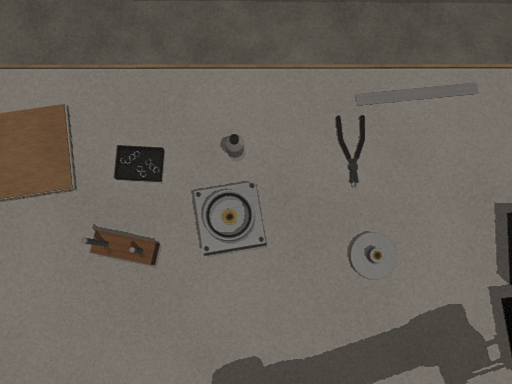

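The side view shows the cap at (175,360), the housing at (225,245), and the block with the tall spindle's top at (293,144). In the top view the cap is at (256,374), the drum at (216,229) and the spindle top at (241,87). Next I'll enlarge crops for precise features.

Run:
```python
from h import *
a=cv2.imread('pics/side0.png');b=cv2.imread('pics/top0.png')
def crop(im,r,c,h,w,s=6):return cv2.resize(im[r:r+h,c:c+w],None,fx=s,fy=s,interpolation=cv2.INTER_CUBIC)
def st(l):return np.clip(l.astype(float)*1.6,0,255).astype('uint8')
cv2.imwrite('pics/z1.png',st(np.hstack([crop(a,150,325,60,65),crop(b,225,340,60,65)])))
cv2.imwrite('pics/z2.png',st(np.hstack([crop(a,185,195,90,100,4),crop(b,175,183,90,100,4)])))
cv2.imwrite('pics/z3.png',st(np.hstack([crop(a,280,130,85,95,4),crop(b,215,75,85,95,4)])))
```

```text
(no output)
```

View pics/z1.png

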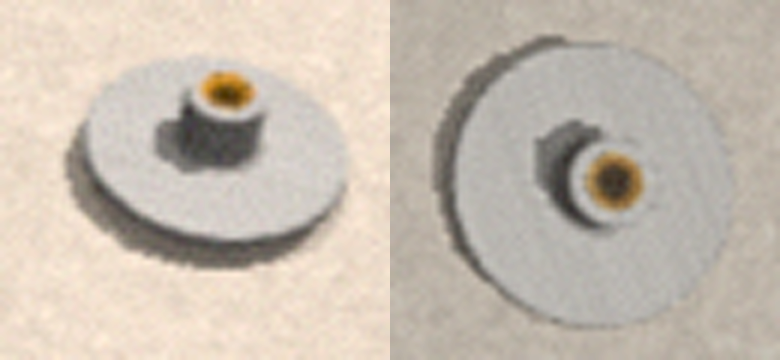

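View pics/z2.png

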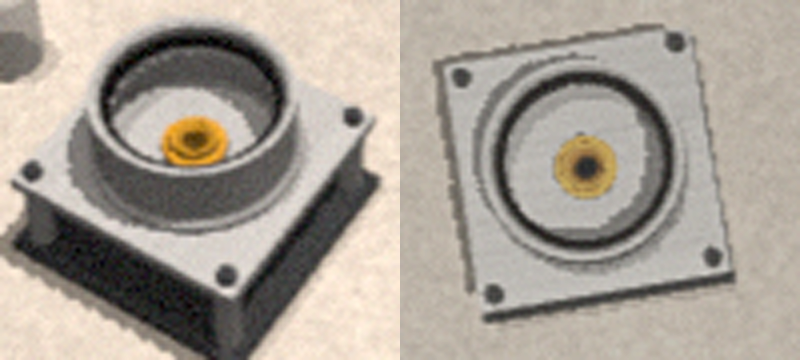

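View pics/z3.png

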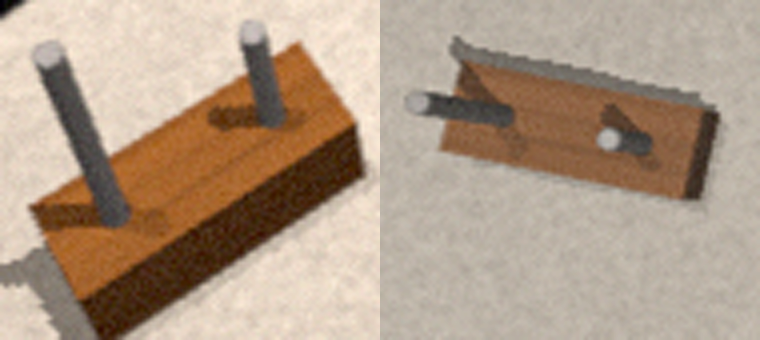

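```bash
cat > m.py <<'E'
from h import *
A=r.camera('side');B=r.camera('top')
def px(x,y,r0,c0,s):return (r0+(y+.5)/s-.5,c0+(x+.5)/s-.5)
F={'hubtop':(px(229,91,150,325,6),px(225,181,225,340,6)),
'lowbushtop':(px(195,135,185,195,4),px(185,166,175,183,4)),
'spindletop':(px(49,52,280,130,4),px(38,103,215,75,4)),
'rodtop':(px(254,32,280,130,4),px(229,139,215,75,4)),
'spindle@block':(px(117,217,280,130,4),px(126,117,215,75,4)),
'rod@block':(px(271,119,280,130,4),px(265,146,215,75,4)),
# plate bolts FL etc at z=.063+
'bolt1':(px(33,171,185,195,4),px(275,42,175,183,4)),
}
print(r.read_state()['time'])
for k,(a,b) in F.items():
    X,e=tri(A,a,B,b);print(k,np.round(X,4),round(e,4))
print('hub z48',atz(A,F['hubtop'][0],.048),atz(B,F['hubtop'][1],.048))
print('lb z72',atz(A,F['lowbushtop'][0],.072),atz(B,F['lowbushtop'][1],.072))
print('sp z195',atz(A,F['spindletop'][0],.195),atz(B,F['spindletop'][1],.195))
bt=[px(x-400,y,175,183,4) for x,y in((461,77),(675,42),(713,257),(494,294))]
P=np.array([atz(B,q,.064) for q in bt]);print('bolts',P.round(4).tolist(),P.mean(0))
bs=[px(x,y,185,195,4) for x,y in((33,171),(353,116),(226,274))]
P=np.array([atz(A,q,.064) for q in bs]);print('bolts side',P.round(4).tolist())
s=r.read_state();print(R.from_quat(s['eef_rot']).as_matrix().round(3))
# overlays
hub=(atz(A,F['hubtop'][0],.048)+atz(B,F['hubtop'][1],.048))/2
lb=(atz(A,F['lowbushtop'][0],.072)+atz(B,F['lowbushtop'][1],.072))/2
for p,n in((A,'A'),(B,'B')):
    im=cv2.resize(cv2.cvtColor(p['image'],cv2.COLOR_RGB2BGR),None,fx=4,fy=4,interpolation=cv2.INTER_CUBIC)
    for c,rad,z,col in((hub,.055,.018,(0,0,255)),(hub,.017,.048,(0,255,0)),(lb,.055,.108,(0,0,255)),(lb,.049,.108,(0,255,0)),(lb,.011,.072,(255,0,0))):
        pts=[]
        for t in np.linspace(0,2*np.pi,60):
            v,u=proj(p,[c[0]+rad*np.cos(t),c[1]+rad*np.sin(t),z]);pts.append([4*u+1.5,4*v+1.5])
        cv2.polylines(im,[np.round(pts).astype(int)],True,col,1)
    r0,c0,r1,c1=(150,190,275,390) if n=='A' else (170,180,290,400)
    cv2.imwrite('pics/ov%s.png'%n,im[r0*4:r1*4,c0*4:c0*4+800] if n=='A' else cv2.resize(im[r0*4:r1*4,c0*4:c1*4],(800,436)))
E
python3 m.py
```

```text
1.0
hubtop [ 0.4786 -0.2885  0.0475] 0.0002
lowbushtop [0.5656 0.0475 0.0724] 0.0005
spindletop [0.5065 0.3262 0.1948] 0.0011
rodtop [0.4905 0.248  0.1284] 0.0
spindle@block [0.5066 0.3263 0.0505] 0.0022
rod@block [0.4906 0.248  0.05  ] 0.0038
bolt1 [ 0.6893  0.0229 -0.0858] 0.0764
hub z48 [ 0.47848396 -0.2879576   0.048     ] [ 0.47848548 -0.28844729  0.048     ]
lb z72 [0.5660645  0.04737711 0.072     ] [0.56544064 0.04730731 0.072     ]
sp z195 [0.50685626 0.32664167 0.195     ] [0.50610295 0.32573319 0.195     ]
bolts [[0.6174, 0.1183, 0.064], [0.6372, -0.0036, 0.064], [0.5147, -0.0243, 0.064], [0.4947, 0.0982, 0.064]] [0.56600545 0.04715522 0.064     ]
bolts side [[0.618, 0.1182, 0.064], [0.5159, -0.0243, 0.064], [0.4967, 0.0977, 0.064]]
[[ 0.278  0.     0.961]
 [-0.961 -0.     0.278]
 [ 0.    -1.     0.   ]]
```

View pics/ovA.png

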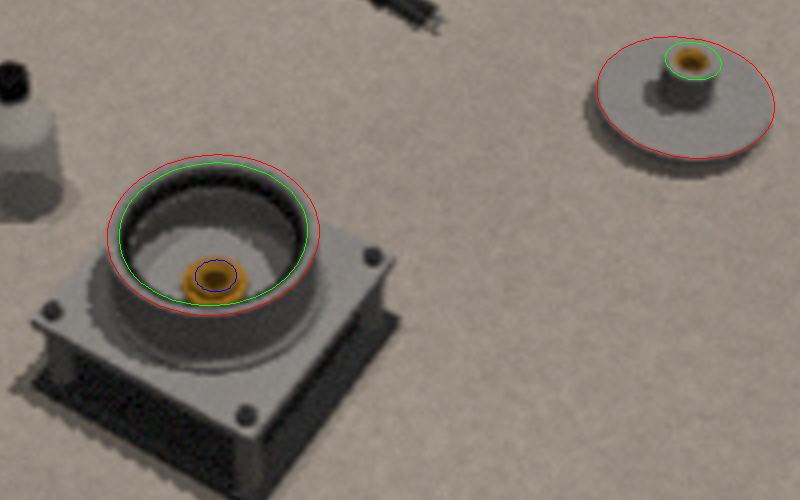

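View pics/ovB.png

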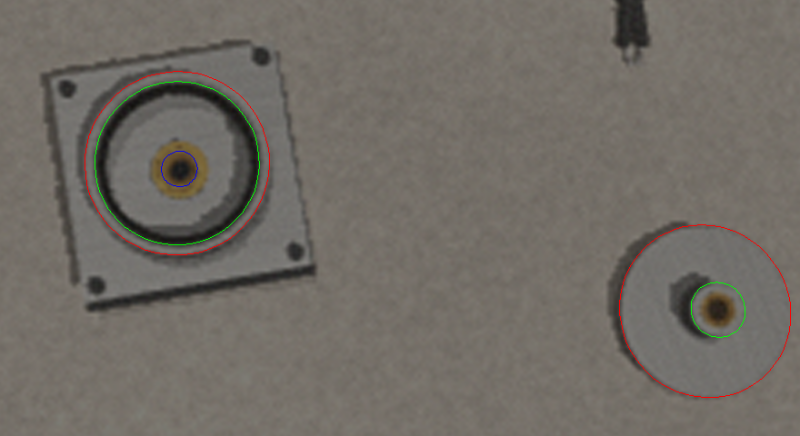

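```bash
cat >> h.py <<'E'
def delta(X,heading=None):
    s=r.read_state();M=R.from_quat(s['eef_rot']);p=np.array(s['ee_pos'])
    h=np.arctan2(X[1],X[0]) if heading is None else np.radians(heading)
    T=R.from_matrix(np.array([[np.cos(h),0,-np.sin(h)],[np.sin(h),0,np.cos(h)],[0,-1,0]]).astype(float))
    m=T.as_matrix(); m[:,2]=np.cross(m[:,0],m[:,1]); T=R.from_matrix(m)
    print('t',round(float(s['time']),2),'p',p.round(4),'w',round(float(s['width']),4),'F',np.round(s['ft_force'],1),'M',np.round(s['torque'],2),'j7',np.round(s['joint_positions'],2))
    print('shift mm',(M.inv().apply(np.array(X)-p)*1e3).round(1),'rot deg',np.degrees((M.inv()*T).as_rotvec()).round(2),'head now',np.degrees(np.arctan2(M.as_matrix()[1,0],M.as_matrix()[0,0])).round(2))
E
python3 - <<'E'
from h import *
delta([.4785,-.288,.14])
B=r.camera('top')
for n,rc,z in(('oil',(146,233),.05),('tray',(163,140),.02),('pl',(165,352),.01)):print(n,atz(B,rc,z).round(3))
E
```

```text
t 1.0 p [ 0.1738 -0.6004  0.2226] w 0.0866 F [-0.4  0.3 -0.2] M [ 0.03  0.01 -0.03] j7 [ 1.27  0.33 -0.06  1.46  0.02  1.35 -0.09]
shift mm [-215.3   82.6  379.5] rot deg [ 0.000e+00 -4.281e+01  1.000e-02] head now -73.85
oil [0.733 0.039 0.05 ]
tray [0.699 0.262 0.02 ]
pl [ 0.695 -0.248  0.01 ]
```

Call:
{"name": "arm_command", "arguments": {
  "deltas": [-0.015,0.005,0.03,0,-4,0,-0.045,0.02,0.085,0,-10,0,-0.08,0.03,0.14,0,-16,0,-0.115,0.045,0.2,0,-23,0,-0.15,0.06,0.26,0,-30,0,-0.185,0.07,0.32,0,-37,0,-0.205,0.08,0.36,0,-41,0,-0.2153,0.0826,0.3795,0,-42.8,0],
  "hand": 1
}}

```text
time: 2.05
ee_pos: [0.4804, -0.2849, 0.1396]
eef_rot: [-0.681, 0.188, -0.188, 0.682]
ft_force: [0.3, -0.5, 0.0]
width: 0.0874
```

Run:
```python
from h import *
delta([.4785,-.288,.022])
p=r.camera('side');q=r.camera('top');cv2.imwrite('pics/c1.png',cv2.cvtColor(np.hstack([p['image'][100:260,200:500],q['image'][150:310,212:]]),cv2.COLOR_RGB2BGR))
```

```text
t 2.05 p [ 0.4804 -0.2849  0.1396] w 0.0874 F [ 0.3 -0.5  0. ] M [-0.1 -0.  -0. ] j7 [ 0.82  0.28 -0.42  1.73  0.12  1.16 -0.18]
shift mm [-1.000e-01  1.176e+02 -3.800e+00] rot deg [-0.05  0.27 -0.01] head now -30.77
```

View pics/c1.png

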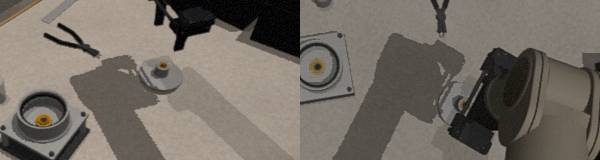

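Call:
{"name": "arm_command", "arguments": {
  "deltas": [0,0.02,0,0,0,0,0,0.05,0,0,0,0,0,0.06,0,0,0,0,0,0.06,0,0,0,0]
}}

```text
time: 2.65
ee_pos: [0.4781, -0.2883, 0.0799]
eef_rot: [-0.681, 0.19, -0.189, 0.681]
ft_force: [-0.2, 0.6, 0.3]
width: 0.0871
```

Run:
```python
from h import *
delta([.4785,-.288,.0225])
```

```text
t 2.65 p [ 0.4781 -0.2883  0.0799] w 0.0871 F [-0.2  0.6  0.3] M [-0.01 -0.09 -0.03] j7 [ 0.81  0.34 -0.41  1.78  0.16  1.05 -0.2 ]
shift mm [ 0.2 57.4  0.5] rot deg [ 0.   -0.05 -0.04] head now -31.09
```

Call:
{"name": "arm_command", "arguments": {
  "deltas": [0,0.03,0,0,0,0,0,0.05,0,0,0,0,0,0.0575,0,0,0,0,0,0.0575,0,0,0,0]
}}

```text
time: 3.15
ee_pos: [0.4789, -0.2883, 0.0232]
eef_rot: [0.681, -0.189, 0.19, -0.681]
ft_force: [0.3, 0.9, 0.2]
width: 0.0873
```

Call:
{"name": "arm_command", "arguments": {
  "deltas": [0,0,0,0,0,0,0,0,0,0,0,0,0,0,0,0,0,0,0,0,0,0,0,0,0,0,0,0,0,0],
  "hand": 0,
  "grip_force": 50
}}

```text
time: 3.78
ee_pos: [0.4785, -0.288, 0.0225]
eef_rot: [0.681, -0.189, 0.189, -0.681]
ft_force: [1.1, -0.7, -0.8]
width: 0.045
```

Run:
```python
from h import *
delta([.5658,.0472,.2])
```

```text
t 3.77 p [ 0.4785 -0.288   0.0225] w 0.045 F [ 1.1 -0.7 -0.8] M [-0.05 -0.06  0.09] j7 [ 0.79  0.42 -0.39  1.82  0.2   0.94 -0.23]
shift mm [ -98.1 -177.5  332.2] rot deg [ 1.000e-02 -3.582e+01  1.000e-02] head now -31.05
```

Fingers still closing (45 mm, hub 34 mm); I'll give them more time.

Call:
{"name": "arm_command", "arguments": {
  "deltas": [0,0,0,0,0,0,0,0,0,0,0,0,0,0,0,0,0,0,0,0,0,0,0,0]
}}

```text
time: 4.28
ee_pos: [0.4785, -0.288, 0.0225]
eef_rot: [0.681, -0.189, 0.189, -0.681]
ft_force: [-0.2, -0.0, -0.3]
width: 0.0335
```

Call:
{"name": "arm_command", "arguments": {
  "deltas": [0,-0.01,0,0,0,0,0,-0.04,0,0,0,0,0,-0.08,0,0,0,0,0,-0.12,0,0,0,0,0,-0.155,0,0,0,0,0,-0.165,0,0,0,0,0,-0.165,0,0,0,0]
}}

```text
time: 5.15
ee_pos: [0.4784, -0.288, 0.1872]
eef_rot: [0.681, -0.189, 0.189, -0.681]
ft_force: [-0.4, 0.5, -2.5]
width: 0.0335
```

Run:
```python
from h import *
delta([.5658,.0472,.188])
p=r.camera('side');q=r.camera('top');cv2.imwrite('pics/c2.png',cv2.resize(cv2.cvtColor(np.hstack([p['image'][60:260,200:500],q['image'][110:310,212:]]),cv2.COLOR_RGB2BGR),(780,260)))
```

```text
t 5.15 p [ 0.4784 -0.288   0.1872] w 0.0335 F [-0.4  0.5 -2.5] M [ 0.03 -0.11  0.03] j7 [ 0.83  0.24 -0.42  1.67  0.1   1.25 -0.16]
shift mm [-98.   -0.9 332.3] rot deg [ 1.000e-02 -3.582e+01  1.000e-02] head now -31.05
```

View pics/c2.png

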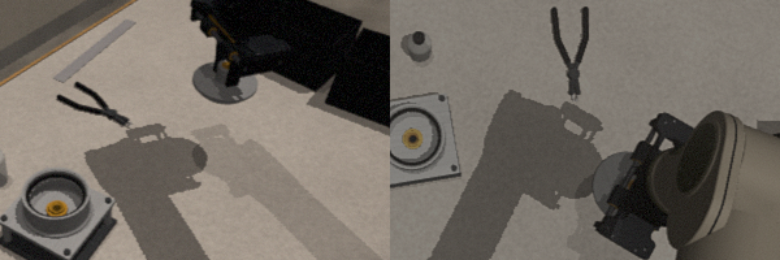

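The cap is lifted and hangs level (2.5 N on the wrist, opening 33.5 mm).

Call:
{"name": "arm_command", "arguments": {
  "deltas": [-0.005,0,0.02,0,-2,0,-0.02,0,0.07,0,-7,0,-0.037,0,0.125,0,-13,0,-0.053,0,0.18,0,-19,0,-0.07,0,0.235,0,-25,0,-0.086,0,0.29,0,-31,0,-0.095,0,0.322,0,-34.7,0,-0.098,0,0.3323,0,-35.8,0]
}}

```text
time: 6.25
ee_pos: [0.5653, 0.0513, 0.1867]
eef_rot: [-0.706, -0.031, 0.032, 0.707]
ft_force: [-0.2, -0.6, -2.0]
width: 0.0335
```

Call:
{"name": "arm_command", "arguments": {
  "deltas": [0,0,0,0,0,0,0,0.02,0,0,0,0,0,0.035,0,0,0,0,0,0.035,0,0,0,0,0,0.035,0,0,0,0]
}}

```text
time: 6.88
ee_pos: [0.5661, 0.047, 0.1526]
eef_rot: [0.707, 0.029, -0.029, -0.707]
ft_force: [0.3, 0.1, -1.8]
width: 0.0335
```

Run:
```python
from h import *
delta([.5658,.0472,.188])
p=r.camera('side');q=r.camera('top');cv2.imwrite('pics/c3.png',cv2.resize(cv2.cvtColor(np.hstack([p['image'][120:290,150:350],q['image'][130:300,130:330]]),cv2.COLOR_RGB2BGR),(800,340)))
save(p,'s3')
```

```text
t 6.88 p [0.5661 0.047  0.1526] w 0.0335 F [ 0.3  0.1 -1.8] M [ 0.   -0.14  0.02] j7 [ 0.42  0.34 -0.7   1.68  0.23  1.21 -0.25]
shift mm [ -0.2 -35.4   0.3] rot deg [ 0.   -0.05  0.01] head now 4.72
```

View pics/c3.png

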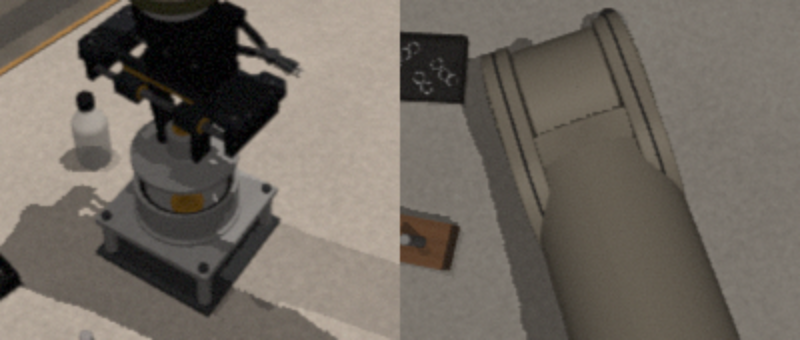

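Call:
{"name": "arm_command", "arguments": {
  "deltas": [0,0.01,0,0,0,0,0,0.018,0,0,0,0,0,0.023,0,0,0,0,0,0.026,0,0,0,0,0,0.026,0,0,0,0]
}}

```text
time: 7.6
ee_pos: [0.5659, 0.0472, 0.1262]
eef_rot: [-0.706, -0.029, 0.029, 0.707]
ft_force: [0.1, 1.1, -3.1]
width: 0.0333
```

Run:
```python
from h import *
delta([.5658,.0472,.1185])
p=r.camera('side');cv2.imwrite('pics/c4.png',cv2.resize(cv2.cvtColor(p['image'][160:280,180:310],cv2.COLOR_RGB2BGR),(650,600)))
```

```text
t 7.6 p [0.5659 0.0472 0.1262] w 0.0333 F [ 0.1  1.1 -3.1] M [-0.06 -0.09  0.03] j7 [ 0.41  0.36 -0.69  1.71  0.25  1.16 -0.26]
shift mm [-0.1  7.7 -0. ] rot deg [-0.   -0.02 -0.02] head now 4.75
```

View pics/c4.png

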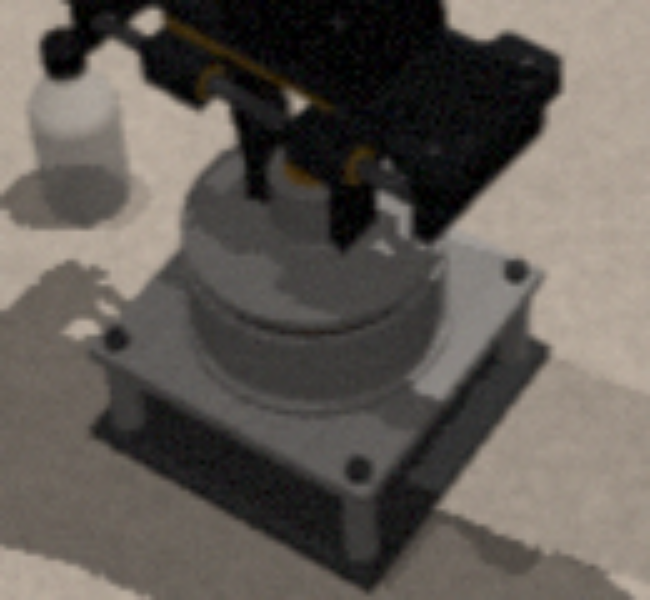

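The spigot is in the mouth with no jamming. Pressing slowly now.

Call:
{"name": "arm_command", "arguments": {
  "deltas": [0,0.001,0,0,0,0,0,0.002,0,0,0,0,0,0.003,0,0,0,0,0,0.004,0,0,0,0,0,0.005,0,0,0,0,0,0.006,0,0,0,0,0,0.007,0,0,0,0,0,0.0075,0,0,0,0]
}}

```text
time: 8.65
ee_pos: [0.566, 0.0472, 0.1189]
eef_rot: [0.707, 0.029, -0.029, -0.706]
ft_force: [-1.9, 0.1, 3.8]
width: 0.0335
```

Call:
{"name": "arm_command", "arguments": {
  "deltas": [0,0.0005,0,0,0,0,0,0.001,0,0,0,0]
}}

```text
time: 8.9
ee_pos: [0.566, 0.0472, 0.1184]
eef_rot: [0.707, 0.029, -0.029, -0.706]
ft_force: [-5.7, -1.9, 12.2]
width: 0.0335
```

Run:
```python
from h import *
delta([.5658,.0472,.1185])
```

```text
t 8.9 p [0.566  0.0472 0.1184] w 0.0335 F [-5.7 -1.9 12.2] M [-0.32  1.2  -0.04] j7 [ 0.41  0.37 -0.69  1.71  0.25  1.15 -0.27]
shift mm [-0.2 -0.1  0.1] rot deg [ 0.02 -0.03  0.01] head now 4.74
```

Call:
{"name": "arm_command", "arguments": {
  "deltas": [0,0.0005,0,0,0,0,0,0.001,0,0,0,0,0,0.001,0,0,0,0]
}}

```text
time: 9.28
ee_pos: [0.566, 0.0472, 0.1183]
eef_rot: [0.707, 0.029, -0.029, -0.706]
ft_force: [-9.3, -1.4, 18.5]
width: 0.0335
```

Run:
```python
from h import *
delta([.5658,.0472,.1185])
p=r.camera('side');cv2.imwrite('pics/c5.png',cv2.resize(cv2.cvtColor(p['image'][160:280,180:310],cv2.COLOR_RGB2BGR),(650,600)))
```

```text
t 9.28 p [0.566  0.0472 0.1183] w 0.0335 F [-9.3 -1.4 18.5] M [-0.48  1.89  0.01] j7 [ 0.41  0.37 -0.69  1.71  0.26  1.15 -0.27]
shift mm [-0.2 -0.2  0. ] rot deg [ 0.05 -0.03  0.02] head now 4.74
```

View pics/c5.png

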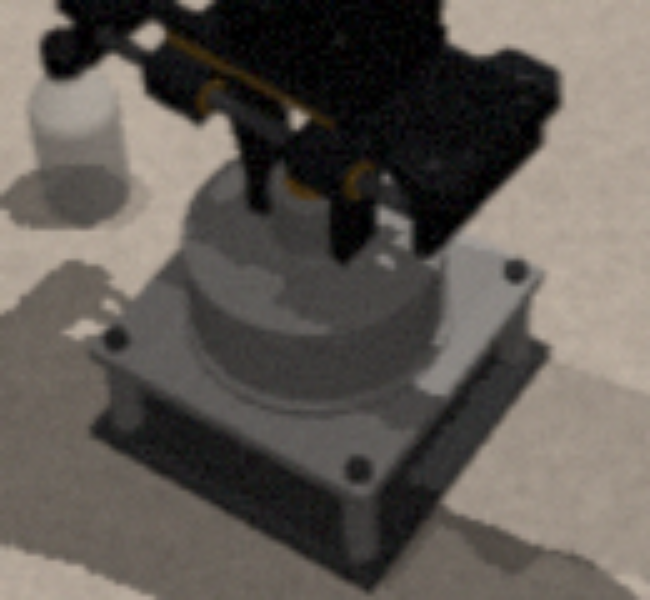

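The dark gap line is gone, and the stop at TCP z 0.1183 under 18 N matches the seat. I'll relax the push and release.

Call:
{"name": "arm_command", "arguments": {
  "deltas": [0,-0.0015,0,0,0,0,0,-0.0015,0,0,0,0]
}}

```text
time: 9.57
ee_pos: [0.566, 0.0472, 0.1185]
eef_rot: [0.707, 0.029, -0.029, -0.706]
ft_force: [-2.3, 0.0, 3.9]
width: 0.0334
```

Call:
{"name": "arm_command", "arguments": {
  "deltas": [0,0,0,0,0,0,0,0,0,0,0,0,0,0,0,0,0,0,0,0,0,0,0,0,0,0,0,0,0,0,0,0,0,0,0,0],
  "hand": 1
}}

```text
time: 10.32
ee_pos: [0.5659, 0.0472, 0.1184]
eef_rot: [0.707, 0.029, -0.029, -0.706]
ft_force: [-0.1, 0.3, -0.8]
width: 0.0835
```

Call:
{"name": "arm_command", "arguments": {
  "deltas": [0,-0.02,0,0,0,0,0,-0.06,0,0,0,0,0,-0.11,0,0,0,0,0,-0.15,0,0,0,0,0,-0.16,0,0,0,0,0,-0.16,0,0,0,0]
}}

```text
time: 11.08
ee_pos: [0.5661, 0.0473, 0.2794]
eef_rot: [0.707, 0.03, -0.029, -0.706]
ft_force: [-0.3, -0.4, -0.4]
width: 0.087
```

Run:
```python
from h import *
delta([.5065,.3262,.278])
p=r.camera('side');cv2.imwrite('pics/c6.png',cv2.resize(cv2.cvtColor(p['image'][160:280,180:310],cv2.COLOR_RGB2BGR),(650,600)))
```

```text
t 11.07 p [0.5661 0.0473 0.2794] w 0.087 F [-0.3 -0.4 -0.4] M [-0.04 -0.16 -0.04] j7 [ 0.43  0.25 -0.71  1.5   0.17  1.45 -0.2 ]
shift mm [-36.3   1.2 282.9] rot deg [  0.04 -28.04   0.08] head now 4.75
```

View pics/c6.png

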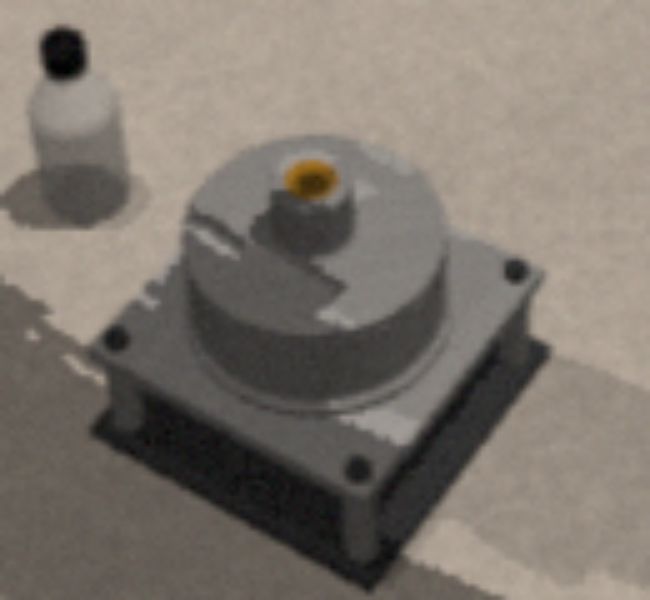

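Flange sits flush and level, with the bushing visible at about (196,242). Now to the spindle.

Call:
{"name": "arm_command", "arguments": {
  "deltas": [-0.003,0,0.02,0,-2,0,-0.01,0,0.07,0,-7,0,-0.017,0,0.125,0,-12,0,-0.024,0,0.18,0,-18,0,-0.031,0,0.235,0,-23,0,-0.035,0,0.27,0,-27,0,-0.0363,0,0.283,0,-28,0,-0.0363,0,0.283,0,-28,0]
}}

```text
time: 12.12
ee_pos: [0.5055, 0.327, 0.2778]
eef_rot: [-0.678, -0.2, 0.2, 0.678]
ft_force: [-0.2, -0.6, 0.3]
width: 0.0874
```

Call:
{"name": "arm_command", "arguments": {
  "deltas": [0,0,0,0,0,0,0,0,0,0,0,0]
}}

```text
time: 12.38
ee_pos: [0.5071, 0.3248, 0.2784]
eef_rot: [0.679, 0.198, -0.198, -0.678]
ft_force: [0.9, 0.2, 0.1]
width: 0.0867
```

Run:
```python
from h import *
delta([.5065,.3262,.146])
p=r.camera('side');q=r.camera('top');cv2.imwrite('pics/c7.png',cv2.resize(cv2.cvtColor(np.hstack([p['image'][220:380,60:260],q['image'][150:310,30:230]]),cv2.COLOR_RGB2BGR),(800,320)))
rc=(160+(180+.5)/5-.5,180+(312+.5)/5-.5);print('hub',rc,atz(p,rc,.144))
```

```text
t 12.38 p [0.5071 0.3248 0.2784] w 0.0867 F [0.9 0.2 0.1] M [-0.02 -0.09  0.  ] j7 [ 0.03  0.39 -0.9   1.4   0.3   1.5  -0.28]
shift mm [  0.3 132.4   1.5] rot deg [ 0.04 -0.18 -0.01] head now 32.6
hub (195.6, 242.0) [0.56609113 0.04744249 0.144     ]
```

View pics/c7.png

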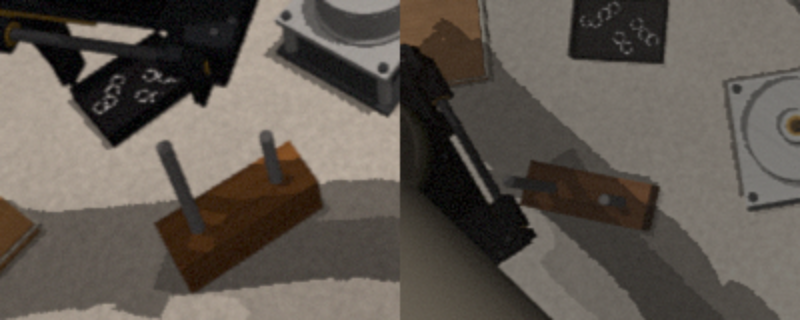

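Call:
{"name": "arm_command", "arguments": {
  "deltas": [0,0.02,0,0,0,0,0,0.05,0,0,0,0,0,0.08,0,0,0,0,0,0.11,0,0,0,0,0,0.128,0,0,0,0,0,0.132,0,0,0,0,0,0.132,0,0,0,0]
}}

```text
time: 13.35
ee_pos: [0.5067, 0.3264, 0.1472]
eef_rot: [-0.678, -0.2, 0.199, 0.679]
ft_force: [-0.7, -1.0, 0.4]
width: 0.087
```

Run:
```python
from h import *
delta([.5065,.3262,.146])
p=r.camera('side');q=r.camera('top');cv2.imwrite('pics/c8.png',cv2.resize(cv2.cvtColor(np.hstack([p['image'][220:380,60:260],q['image'][150:310,30:230]]),cv2.COLOR_RGB2BGR),(800,320)))
```

```text
t 13.35 p [0.5067 0.3264 0.1472] w 0.087 F [-0.7 -1.   0.4] M [ 0.02 -0.12 -0.  ] j7 [ 0.02  0.47 -0.86  1.58  0.37  1.26 -0.34]
shift mm [-0.3  1.2 -0.1] rot deg [-0.   -0.05  0.05] head now 32.74
```

View pics/c8.png

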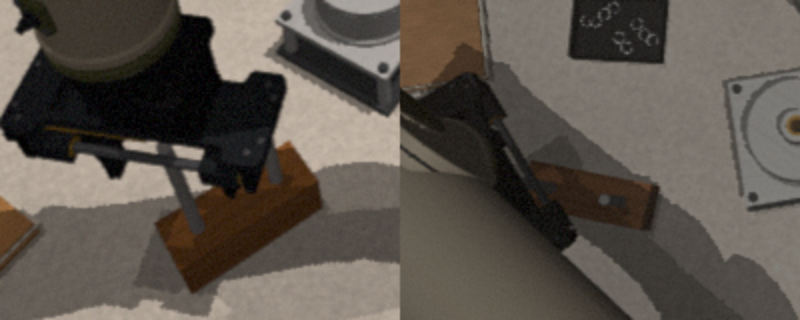

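Call:
{"name": "arm_command", "arguments": {
  "deltas": [0,0,0,0,0,0,0,0,0,0,0,0,0,0,0,0,0,0,0,0,0,0,0,0,0,0,0,0,0,0,0,0,0,0,0,0,0,0,0,0,0,0,0,0,0,0,0,0],
  "hand": 0,
  "grip_force": 45
}}

```text
time: 14.45
ee_pos: [0.5064, 0.3262, 0.1464]
eef_rot: [0.678, 0.199, -0.199, -0.678]
ft_force: [-0.0, 0.0, -0.3]
width: 0.0148
```

Call:
{"name": "arm_command", "arguments": {
  "deltas": [0,0,0,0,0,0,0,0,0,0,0,0,0,0,0,0,0,0,0,0,0,0,0,0]
}}

```text
time: 14.95
ee_pos: [0.5064, 0.3262, 0.1464]
eef_rot: [0.678, 0.199, -0.199, -0.678]
ft_force: [0.6, 1.0, -0.6]
width: 0.011
```

Run:
```python
from h import *
delta([.5065,.3262,.306])
```

```text
t 14.95 p [0.5064 0.3262 0.1464] w 0.011 F [ 0.6  1.  -0.6] M [ 0.11 -0.26 -0.01] j7 [ 0.02  0.47 -0.86  1.59  0.37  1.26 -0.34]
shift mm [ 1.000e-01 -1.596e+02 -1.000e-01] rot deg [ 0.   -0.04  0.  ] head now 32.75
```

Opening 11 mm on the 12 mm spindle: gripped. Lifting.

Call:
{"name": "arm_command", "arguments": {
  "deltas": [0,-0.01,0,0,0,0,0,-0.03,0,0,0,0,0,-0.055,0,0,0,0,0,-0.08,0,0,0,0,0,-0.11,0,0,0,0,0,-0.14,0,0,0,0,0,-0.16,0,0,0,0,0,-0.16,0,0,0,0]
}}

```text
time: 15.95
ee_pos: [0.5064, 0.3269, 0.3089]
eef_rot: [-0.678, -0.2, 0.198, 0.679]
ft_force: [0.1, 1.2, -2.4]
width: 0.0113
```

Run:
```python
from h import *
delta([.566,.0473,.306])
p=r.camera('side');q=r.camera('top');cv2.imwrite('pics/c9.png',cv2.resize(cv2.cvtColor(np.hstack([p['image'][180:340,60:260],q['image'][150:310,30:230]]),cv2.COLOR_RGB2BGR),(800,320)))
```

```text
t 15.95 p [0.5064 0.3269 0.3089] w 0.0113 F [ 0.1  1.2 -2.4] M [ 0.01 -0.15  0.03] j7 [ 0.02  0.38 -0.9   1.35  0.29  1.55 -0.28]
shift mm [-101.2    2.6 -267.4] rot deg [-0.04 27.99  0.18] head now 32.76
```

View pics/c9.png

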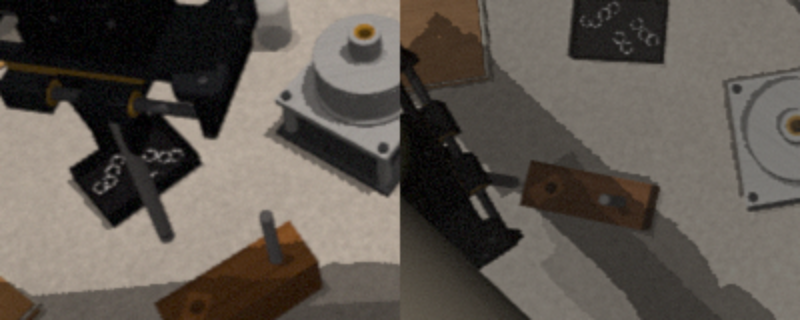

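Call:
{"name": "arm_command", "arguments": {
  "deltas": [-0.006,0,-0.015,0,2,0,-0.02,0,-0.055,0,6,0,-0.037,0,-0.1,0,11,0,-0.055,0,-0.145,0,16,0,-0.072,0,-0.19,0,20.5,0,-0.088,0,-0.233,0,25,0,-0.098,0,-0.259,0,27.3,0,-0.1012,0,-0.2675,0,28,0]
}}

```text
time: 17.05
ee_pos: [0.566, 0.0446, 0.306]
eef_rot: [0.707, 0.028, -0.028, -0.706]
ft_force: [-0.4, 1.1, -1.1]
width: 0.0108
```

Call:
{"name": "arm_command", "arguments": {
  "deltas": [0,0,0,0,0,0,0,0,0,0,0,0,0,0,0,0,0,0,0,0,0,0,0,0]
}}

```text
time: 17.55
ee_pos: [0.5659, 0.0473, 0.3065]
eef_rot: [0.706, 0.03, -0.03, -0.706]
ft_force: [-0.2, 0.3, -1.9]
width: 0.011
```

Run:
```python
from h import *
delta([.566,.0473,.275])
p=r.camera('side');q=r.camera('top');save(p,'s10');cv2.imwrite('pics/c10.png',cv2.resize(cv2.cvtColor(np.hstack([p['image'][120:280,180:320],q['image'][150:310,150:290]]),cv2.COLOR_RGB2BGR),(800,457)))
for z in(.144,):print(proj(p,[.566,.0473,z]))
s=r.read_state();print('pred tip px',proj(p,np.array(s['ee_pos'])-[0,0,.131]),'spindle at tcp',proj(p,s['ee_pos']))
```

```text
t 17.55 p [0.5659 0.0473 0.3065] w 0.011 F [-0.2  0.3 -1.9] M [-0.04 -0.1  -0.04] j7 [ 0.44  0.25 -0.73  1.45  0.16  1.51 -0.2 ]
shift mm [ 0.1 31.5  0. ] rot deg [0.   0.04 0.01] head now 4.82
(np.float64(195.58328132725893), np.float64(242.08162339604405))
pred tip px (np.float64(184.6342427587754), np.float64(241.6342200723464)) spindle at tcp (np.float64(132.00125836667098), np.float64(238.56468356745032))
```

View pics/c10.png

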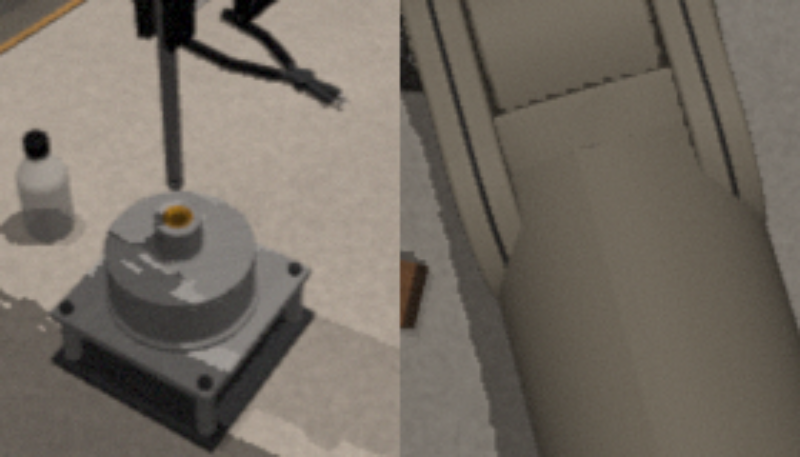

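The tip shows at about (185,241.6), on the prediction of (184.6,241.6), and vertical. Entering the cap.

Call:
{"name": "arm_command", "arguments": {
  "deltas": [0,0.008,0,0,0,0,0,0.018,0,0,0,0,0,0.026,0,0,0,0,0,0.032,0,0,0,0,0,0.038,0,0,0,0,0,0.044,0,0,0,0,0,0.05,0,0,0,0,0,0.05,0,0,0,0]
}}

```text
time: 18.65
ee_pos: [0.5657, 0.0465, 0.256]
eef_rot: [0.707, 0.029, -0.03, -0.706]
ft_force: [0.5, -0.8, -1.9]
width: 0.011
```

Run:
```python
from h import *
delta([.566,.0473,.155])
p=r.camera('side');cv2.imwrite('pics/c11.png',cv2.resize(cv2.cvtColor(p['image'][120:280,180:320],cv2.COLOR_RGB2BGR),(525,600)))
```

```text
t 18.65 p [0.5657 0.0465 0.256 ] w 0.011 F [ 0.5 -0.8 -1.9] M [-0.   -0.11  0.01] j7 [ 0.44  0.26 -0.72  1.54  0.18  1.41 -0.21]
shift mm [  0.4 101.    0.8] rot deg [ 0.   -0.03 -0.04] head now 4.75
```

View pics/c11.png

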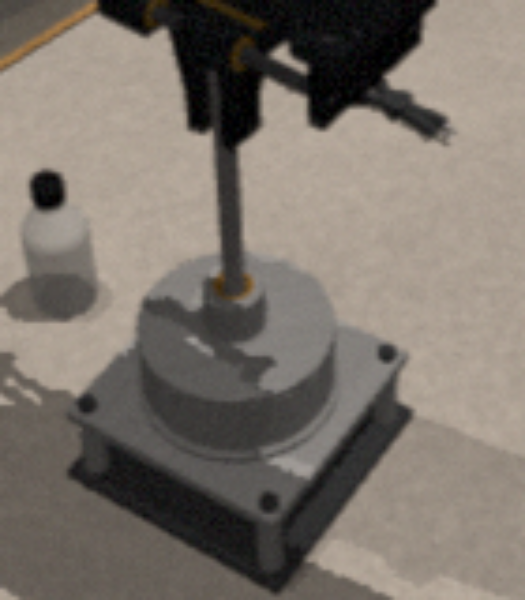

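Call:
{"name": "arm_command", "arguments": {
  "deltas": [0,0.006,0,0,0,0,0,0.013,0,0,0,0,0,0.02,0,0,0,0,0,0.027,0,0,0,0,0,0.034,0,0,0,0,0,0.041,0,0,0,0,0,0.046,0,0,0,0,0,0.046,0,0,0,0]
}}

```text
time: 19.7
ee_pos: [0.5658, 0.0464, 0.2101]
eef_rot: [0.707, 0.029, -0.029, -0.706]
ft_force: [-0.8, -0.7, -1.4]
width: 0.0112
```

Call:
{"name": "arm_command", "arguments": {
  "deltas": [0,0.004,0,0,0,0,0,0.008,0,0,0,0,0,0.012,0,0,0,0,0,0.016,0,0,0,0,0,0.02,0,0,0,0,0,0.02,0,0,0,0]
}}

```text
time: 20.45
ee_pos: [0.5657, 0.0465, 0.19]
eef_rot: [0.707, 0.029, -0.029, -0.706]
ft_force: [-0.2, -0.5, -1.5]
width: 0.0109
```

Run:
```python
from h import *
delta([.566,.0473,.155])
```

```text
t 20.45 p [0.5657 0.0465 0.19  ] w 0.0109 F [-0.2 -0.5 -1.5] M [-0.05 -0.09 -0.01] j7 [ 0.44  0.31 -0.71  1.63  0.21  1.28 -0.23]
shift mm [ 0.3 35.   0.8] rot deg [ 0.   -0.03 -0.03] head now 4.75
```

Tip at about 0.059, already inside the lower bushing with no resistance. Last 35 mm.

Call:
{"name": "arm_command", "arguments": {
  "deltas": [0,0.005,0,0,0,0,0,0.011,0,0,0,0,0,0.017,0,0,0,0,0,0.023,0,0,0,0,0,0.029,0,0,0,0,0,0.033,0,0,0,0,0,0.035,0,0,0,0,0,0.035,0,0,0,0]
}}

```text
time: 21.45
ee_pos: [0.5659, 0.0465, 0.1554]
eef_rot: [0.707, 0.029, -0.029, -0.706]
ft_force: [0.6, -0.1, -1.4]
width: 0.0111
```

Run:
```python
from h import *
delta([.566,.0473,.155])
p=r.camera('side');cv2.imwrite('pics/c12.png',cv2.resize(cv2.cvtColor(p['image'][150:280,180:320],cv2.COLOR_RGB2BGR),(646,600)))
print('gripped spindle px',proj(p,[.566,.0473,.150]),'tip px',proj(p,[.566,.0473,.024]))
```

```text
t 21.45 p [0.5659 0.0465 0.1554] w 0.0111 F [ 0.6 -0.1 -1.4] M [-0.   -0.09 -0.06] j7 [ 0.43  0.34 -0.71  1.67  0.23  1.22 -0.25]
shift mm [0.1 0.4 0.8] rot deg [ 0.   -0.03 -0.  ] head now 4.75
gripped spindle px (np.float64(193.55604028926848), np.float64(241.9624014822668)) tip px (np.float64(232.1364097224305), np.float64(244.23131050287998))
```

View pics/c12.png

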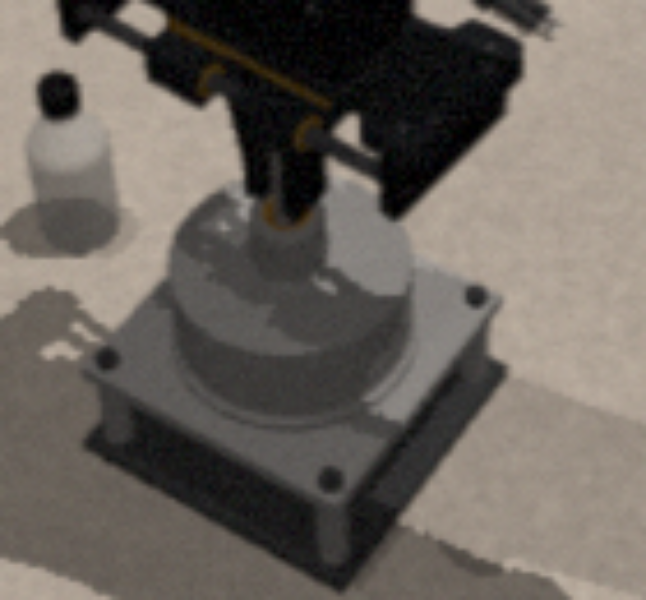

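Call:
{"name": "arm_command", "arguments": {
  "deltas": [0,0,0,0,0,0,0,0,0,0,0,0,0,0,0,0,0,0,0,0,0,0,0,0]
}}

```text
time: 22.0
ee_pos: [0.5659, 0.0465, 0.1555]
eef_rot: [0.707, 0.029, -0.029, -0.706]
ft_force: [0.4, 0.1, -1.8]
width: 0.0109
```

Run:
```python
from h import *
delta([.566,.0473,.155])
print(r.close_job())
```

```text
t 22.0 p [0.5659 0.0465 0.1555] w 0.0109 F [ 0.4  0.1 -1.8] M [ 0.04 -0.12 -0.01] j7 [ 0.43  0.34 -0.71  1.67  0.23  1.22 -0.25]
shift mm [0.1 0.5 0.8] rot deg [ 0.   -0.03  0.  ] head now 4.75
the job is handed in; nothing more can be done
None
```

The job is handed in at 22 s: the cap is seated, and the spindle runs through both bushings and is still held.

- **Cap:** I pressed it down until it stopped hard under about 18 N. That puts `cap_center` at about 119.8 mm, and the side view showed the flange flush and level on the rim.
- **Spindle:** It went through both bushings without resistance and is held with a 45 N grip set, finger opening 11 mm. The wrist carries about 1.5–1.8 N, which is roughly its own weight.
- **Lower end:** It should be about 24.5 mm above the bench, so the groove is clear below the lower bushing. This comes from the grip height assuming no slip, because the end is hidden inside the housing and can't be seen.
- **Off-axis:** At the end the tool sat 0.8 mm to the side of the measured axis, within the bushing clearance.
- **Bystanders:** The oil bottle looked unmoved in the last picture. The short rod and tray looked unmoved in the last pictures that showed them. I didn't re-check the pliers after leaving the cap's start position, but the arm passed well above them.

No check failed or disagreed.

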